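Close in a row of tins with two sliding shelf stops

TASK

Close in the row of small tins on the shelf section: push each of the two sliding stops, left and right, along the rail toward the tins with the fingertips until its sprung pin rides over the low ridge and drops into the notch, felt as the push suddenly going easy. Stop there, do not force a stop on past its notch, and leave the tins and everything else standing where they are.

Things in the scene. Friction and masses are not known exactly. Their poses are not given: they have to be found in the camera images.
- rack: grey shelf section fixed to the table, turned up to 9 degrees, 160 x 560 x 12 mm, with an aluminium rail along it. Origin: table level, mid-length, 58 mm from the near long edge. x: across it, away from the robot; y: along the rail, to the robot's left; z up. The rail line is at x = +55 mm. The upright plates of the stops span x = -46 to +66 mm.
- strip: steel notch strip, 18 x 250 mm, top 16 mm above the table, fixed beside the rail's far side, its middle up to 25 mm left or right of the section's middle, opposite the row of tins. Origin: table level, opposite its middle, at the section's x = 0; axes as the section's. Near each end are two cross ridges with a notch between: the outer 3 mm high, the inner 6 mm.
- left_stop (a joint): left stop, a plate on a saddle captive on the rail. In m; 0: plate's middle 220 mm left of the section's middle; grows toward the tins (section's -y), stroke 190 mm. Slides with about 2 N and stays where left. Its sprung pin takes about 8 N to ride over the outer ridge, then the push falls to nothing and the stop snaps the last 8 mm into the notch by itself; forcing it over the inner ridge takes about 15 N.
- left_face (a point): middle of the outer face (+y, away from the tins) of the left stop's upright aluminium plate, 55 mm above the table: push here. Plate 112 mm wide, 8 mm thick, 16 to 100 mm above the table; its top 6 mm jut 3 mm out. The grey saddle (34 mm across, top at 51 mm) juts 16 mm out, centred 45 mm to the section's +x of here: keep tips above 53 mm or clear of it.
- left_pin_foot (a point): centre of the roller (8 mm radius) at the foot of the left stop's sprung pin when down, 24 mm above the table. It moves along with the stop, not up and down. It lies at the plate's mid-thickness along the rail, at the section's x = +82 mm, under the pin's black knob.
- left_notch (a point): centre of the left notch, 92 mm left of the strip's middle, 24 mm above the table: the left pin foot is here when the stop has dropped in. Axes as the section's. The crest of the outer (low) ridge is 8 mm farther from the tins, that of the inner (high) ridge 11 mm nearer to them.
- right_stop (a joint): right stop, a plate on a saddle captive on the rail. In m; 0: plate's middle 220 mm right of the section's middle; grows toward the tins (section's +y), stroke 190 mm. Slides with about 2 N and stays where left. Its sprung pin takes about 8 N to ride over the outer ridge, then the push falls to nothing and the stop snaps the last 8 mm into the notch by itself; forcing it over the inner ridge takes about 15 N.
- right_face (a point): middle of the outer face (-y, away from the tins) of the right stop's upright aluminium plate, 55 mm above the table: push here. Plate 112 mm wide, 8 mm thick, 16 to 100 mm above the table; its top 6 mm jut 3 mm out. The grey saddle (34 mm across, top at 51 mm) juts 16 mm out, centred 45 mm to the section's +x of here: keep tips above 53 mm or clear of it.
- right_pin_foot (a point): centre of the roller (8 mm radius) at the foot of the right stop's sprung pin when down, 24 mm above the table. It moves along with the stop, not up and down. It lies at the plate's mid-thickness along the rail, at the section's x = +82 mm, under the pin's black knob.
- right_notch (a point): centre of the right notch, 92 mm right of the strip's middle, 24 mm above the table: the right pin foot is here when the stop has dropped in. Axes as the section's. The crest of the outer (low) ridge is 8 mm farther from the tins, that of the inner (high) ridge 11 mm nearer to them.
- tin0_mid (a point): centre of the right-hand tin of the row standing on the shelf section: small food tin, 54 mm diameter, 80 mm tall, loose, about 0.22 kg, this point half-way up. With a stop in its notch the plate stands about 6 mm from the end tin.
- tin1_mid (a point): centre of the middle tin of the row standing on the shelf section: small food tin, 54 mm diameter, 80 mm tall, loose, about 0.22 kg, this point half-way up. With a stop in its notch the plate stands about 6 mm from the end tin.
- tin2_mid (a point): centre of the left-hand tin of the row standing on the shelf section: small food tin, 54 mm diameter, 80 mm tall, loose, about 0.22 kg, this point half-way up. With a stop in its notch the plate stands about 6 mm from the end tin.
- cracker_box_mid (a point): bystander: tall upright cracker box, 55 x 150 x 200 mm; its centre.
- tea_carton_mid (a point): bystander: low carton, 50 x 80 x 45 mm; its centre.
- jar_mid (a point): bystander: jar with a lid, 60 mm diameter, 80 mm tall, standing close before the shelf section; its centre.
- flat_tin_mid (a point): bystander: flat tin, 84 mm diameter, 36 mm tall, standing close beyond the shelf section; its centre.
- water_bottle_mid (a point): bystander: clear bottle, 64 mm diameter, 200 mm tall; its centre.
- big_tin_mid (a point): bystander: big tin, 100 mm diameter, 118 mm tall; its centre.
- marker_mid (a point): bystander: marker pen lying on the table, 140 mm long, 17 mm thick; its centre.

How it is judged:
By the outcome, as a careful person would: the job done as asked, in the order asked, and still so for the second after the job is handed in, with the robot touching nothing.
It also fails if it takes over 64 s, if anything falls off the work surface, if the arm or the gripper's body presses on something with over 40 N, if the wrist force passes 120 N, or if a joint passes its speed limit or range.

ROBOT

A 6-joint arm with a two-finger parallel gripper is mounted at the origin on the work surface. World frame = base frame: x ahead of the robot, y to its left, z up, the work surface at z = 0. Lengths are in mm, angles in rad, forces in N, time in s.
With the tool pointing down it reaches from about 325 to 875 mm from the base axis. Payload 4.4 kg.
Tool frame: the origin (TCP) lies midway between the tips of the shut fingers; the grasp point (between the pads) lies bot.pinch_z behind it (bot.pinch_z is the distance from the TCP to the grasp point, in mm); z points along the fingers, x is the direction in which the jaws open and shut, and the axes are right-handed (so a half turn about z gives the same grasp; the last joint's range is limited). The gripper opens to 85 mm and grips with 20 to 120 N. Pads are 22 mm wide; open, the fingers measure 114 mm over their backs; the gripper's body (76 mm by 85 mm) begins 54 mm behind the grasp point. The pads swing forward as they close: fully open they stand 13 mm farther back than shut.
Start: joints at [-0.15, 0.207, 1.542, -0, 1.393, -0.15], TCP at [575.002, -0.012, 231.282] pointing down, gripper open.
Joint ranges: [-2.73, 2.73], [-0.86, 2.22], [0.23, 2.46], [-1.11, 4.25], [0.08, 2.63], [-2.82, 2.82]. Speed limits (rad/s): [2.79, 2.79, 3.14, 3.14, 3.14, 3.14].

INTERFACE

Orientations are given as a 3x3 rotation matrix whose columns are the frame's x, y, z axes.
In Python, from station import bot gives the robot as it stands.
- The arm moves only by the tool move_arm, never from a script. Its argument "targets" is a list of rows, each a list of 2 entries, a list of its own where there are three numbers: the shift along the tool's x, y, z in units of 0.03 m (1.0 is 0.03 m), then the turn about the tool's z in units of 0.1 rad (1.0 is 0.1 rad). A call has 1 to 12 rows; each row shifts and turns the commanded pose from where the row before left it, along the tool's axes as they then stand; what a row does not reach is not made up. A row lasts 1/12 s, in which the tool goes at most 41.7 mm and 7.16 degrees, less where a joint would pass 70% of its speed; a pose out of reach is approached as far as the arm can. A call with a number of a shift or a turn outside -1 to 1 is refused whole. A call with a gripper value outside its range is refused whole. "claw" is the closure, from 0 (fully open) to 1 (shut), set as the call begins (left out, the last holds). The fingers move at their own pace and stop on an object; "force" is the grip in N (left out, the last holds). Time passes only in rows, so rows that do not move let the fingers close. It gives the time, the measured TCP pose, the force and the opening at its end, in the units of the state.
- bot.state(): the state, without advancing time (a new reading comes with each control period).
- bot.snapshot(name): name is "scene" or "side" or "wrist"; returns a dict with "image" (420x560x3 uint8, red, green, blue), "z_map" (420x560 float32, mm along the optical axis (not along the pixel's ray), 0 where there is no reading), "camera_matrix" (3x3 intrinsics, pixels), "T" (4x4, takes a point from camera to world coordinates); the wrist camera has in their place "tool_from_camera" (4x4, takes a point from camera to tool coordinates, whose origin is the TCP and whose axes are the tool frame's). Camera axes: x right, y up, looking along -z (the intrinsics and any distortion apply to the point x, -y, -z); pixel columns grow to the right and rows downward; lengths in mm; the calibration is good to about 2 mm. A picture is of the moment at which its call begins: read the wrist's pose just before it.
- bot.sign_off(): hands the job in, once; it reports no verdict.
The state is a dict: "time": time; "joint_positions": joint angles; "joint_velocities": joint speeds; "effort": joint torques, N m; "ee_pos": TCP position; "tool_rot": TCP orientation; "contact_force": force on the tool from outside, world axes, zero at the start; "ft_torque": the same for the moment, N m; "grip_width": finger opening in mm.
Only numpy, scipy, OpenCV 4.12 (cv2) and the standard library are available. Lean on these libraries where they do the work, as an engineer would, in place of code of your own. Each camera call takes 0.05 s, during which the arm holds its last target. There are 200 camera calls.

## Working session

There is one attempt and no reset: what is moved stays moved. The work goes in short steps, Python scripts to look and compute and a tool call to move; the robot and the scene stay as the last step left them, time stands still between calls to the robot, and variables do not carry over. Pictures are saved under pics/ and viewed, about 8 in all and at most 12, crops included, and the job is handed in when it is done.

Besides the shell and the picture viewer there is one more tool, called after ">>>" by a JSON object that holds its "method" and its "body". move_arm: Moves the arm, as the interface text tells. Its arguments: {"type":"object","properties":{"targets":{"type":"array"},"claw":{"type":"number"},"force":{"type":"number"}},"required":["targets"]}

```bash
mkdir -p pics; ls; cat > h.py <<'E'
import numpy as np,cv2
from station import bot
def snap(n,f):
    s=bot.state(); d=bot.snapshot(n)
    if 'T' not in d:
        W=np.eye(4);W[:3,:3]=np.array(s['tool_rot']);W[:3,3]=s['ee_pos'];d['T']=W@d['tool_from_camera']
    cv2.imwrite('pics/%s.png'%f,d['image'][:,:,::-1]); np.savez('pics/%s.npz'%f,**{k:d[k] for k in('image','z_map','camera_matrix','T')}); return d
def cloud(d):
    z=d['z_map'].astype(float);K=d['camera_matrix'];v,u=np.indices(z.shape)
    P=np.stack([(u-K[0,2])/K[0,0]*z,-(v-K[1,2])/K[1,1]*z,-z,np.ones_like(z)],-1)
    P=(P@np.array(d['T']).T)[...,:3]; P[z==0]=np.nan; return P
def proj(d,X):
    T=np.linalg.inv(d['T']);p=T[:3,:3]@np.array(X,float)+T[:3,3];K=d['camera_matrix'];return K[0,0]*p[0]/-p[2]+K[0,2],K[1,1]*-p[1]/-p[2]+K[1,2]
E
python3 - <<'E'
from h import *
a=snap('scene','s0');b=snap('side','d0')
print(bot.state(),bot.pinch_z);print(a['T'],b['T'])
E
```

```text
pics
{'time': 0.1, 'joint_positions': array([-1.50477659e-01,  2.07390993e-01,  1.54282707e+00, -7.98190278e-06,
        1.39350489e+00, -1.50511220e-01]), 'joint_velocities': array([-2.46274205e-05,  1.57244236e-04, -3.74552634e-03, -1.46041392e-03,
        3.33842968e-05, -2.45061098e-04]), 'effort': array([-6.50861111e-04, -3.84093010e+01, -2.92548752e+01, -2.51638894e-04,
        4.84987657e-03,  7.72491080e-05]), 'ee_pos': array([5.74307055e+02, 1.04087051e-01, 2.30202385e+02]), 'tool_rot': array([[ 9.99997779e-01,  3.46490978e-05, -2.10740339e-03],
       [ 3.53058118e-05, -9.99999951e-01,  3.11585973e-04],
       [-2.10739249e-03, -3.11659684e-04, -9.99997731e-01]]), 'contact_force': array([ 0.28804512,  0.41931111, -0.09945784]), 'ft_torque': array([-0.00060113,  0.04797037,  0.01130592]), 'grip_width': 85.06279977692098} 18.700000000000003
[[ 3.87392503e-01 -7.31897003e-01  5.60583469e-01  1.29061251e+03]
 [ 9.21866579e-01  3.13754493e-01 -2.27420599e-01 -3.18334157e+02]
 [-9.43712696e-03  6.04884200e-01  7.96257525e-01  1.17494780e+03]
 [ 0.00000000e+00  0.00000000e+00  0.00000000e+00  1.00000000e+00]] [[ 9.51992594e-01  1.80346101e-01 -2.47356795e-01  2.68793128e+02]
 [-3.06066766e-01  5.75968232e-01 -7.58013015e-01 -7.76464925e+02]
 [ 5.76496420e-03  7.97330471e-01  6.03515439e-01  6.99977584e+02]
 [ 0.00000000e+00  0.00000000e+00  0.00000000e+00  1.00000000e+00]]
```

View pics/s0.png

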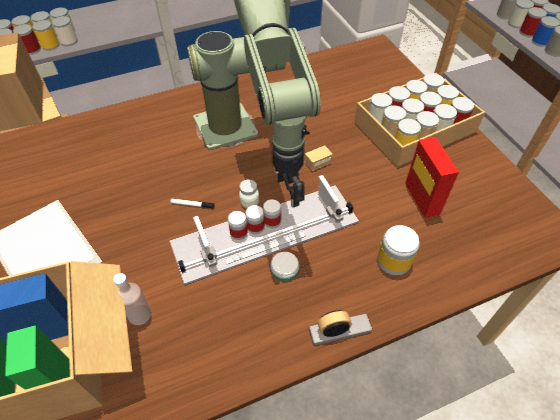

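View pics/d0.png

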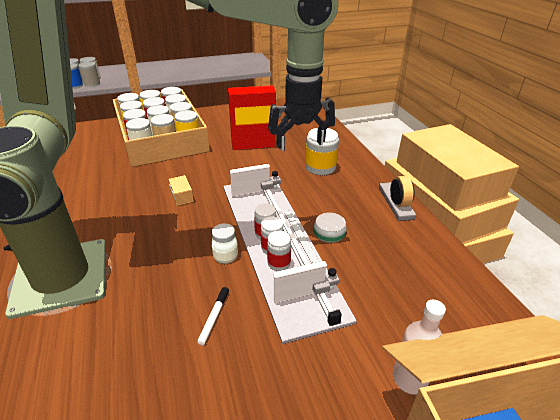

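The scene camera looks from the far side. The left stop is at about (333,195), the right stop at about (203,240), the tins near (255,218), the jar at (249,192) and the flat tin at (285,265). Next I'll measure from the depth maps.

```bash
python3 - <<'E'
from h import *
from scipy import ndimage
C=[cloud(np.load('pics/s0.npz')),cloud(np.load('pics/d0.npz'))]
for n,P in zip('sd',C):
    im=np.load('pics/%s0.npz'%n)['image'].astype(int)
    sat=im.max(-1)-im.min(-1)
    m=(P[...,2]>6)&(P[...,2]<20)&(sat<40)&(P[...,0]>350)&(P[...,0]<850)&(abs(P[...,1])<400)
    l,k=ndimage.label(m);i=1+np.argmax(ndimage.sum(m,l,range(1,k+1)));Q=P[l==i]
    (c,s,a)=cv2.minAreaRect(Q[:,:2].astype(np.float32));print(n,'rack',c,s,a,'z',np.median(Q[:,2]),len(Q))
    r=np.array(cv2.boxPoints((c,s,a)));print(r.round())
    hull=r
    # things above 
    for lo,hi in((84,90),(88,96),(96,106)):
        m=(P[...,2]>lo)&(P[...,2]<hi)&(P[...,0]>400)&(P[...,0]<800)&(abs(P[...,1])<330)
        l,k=ndimage.label(m)
        for i in range(1,k+1):
            Q=P[l==i]
            if len(Q)>12: 
                c,s,a=cv2.minAreaRect(Q[:,:2].astype(np.float32));print(n,lo,len(Q),np.round(Q.mean(0)),'rect',np.round(c),np.round(s),round(a,1))
E
```

```text
s rack (567.0278930664062, -44.2958984375) (50.73714065551758, 557.718994140625) 0.05825808271765709 z 12.55514650028374 2290
[[ 541.  235.]
 [ 542. -323.]
 [ 593. -323.]
 [ 592.  235.]]
s 88 162 [486. -12.  92.] rect [485. -12.] [48. 49.] 40.0
s 88 172 [487. -68.  92.] rect [487. -69.] [47. 49.] 67.8
s 88 181 [ 487. -122.   92.] rect [ 488. -122.] [47. 49.] 71.4
s 88 21 [774. 223.  93.] rect [775. 223.] [29.  6.] 26.1
s 88 16 [796. 249.  92.] rect [797. 250.] [22.  5.] 66.6
s 96 125 [497. 169. 100.] rect [497. 170.] [113.  15.] 0.5
s 96 157 [ 498. -232.  100.] rect [ 496. -232.] [114.  14.] 0.3
s 96 80 [776. 232. 102.] rect [771. 233.] [83. 27.] 32.0
d rack (504.6253662109375, -43.113037109375) (561.4671020507812, 159.72496032714844) 89.99356079101562 z 12.106239310280671 4747
[[ 425. -324.]
 [ 584. -324.]
 [ 585.  238.]
 [ 425.  238.]]
d 84 57 [729. 230.  87.] rect [730. 233.] [26. 86.] 59.0
d 84 44 [518. 168.  87.] rect [519. 168.] [61.  7.] 1.2
d 84 31 [458. 168.  87.] rect [461. 167.] [ 6. 47.] 82.9
d 84 20 [470. -27.  86.] rect [472. -27.] [ 8. 27.] 61.4
d 84 33 [479. -84.  86.] rect [481. -82.] [15. 42.] 78.1
d 84 37 [ 473. -137.   86.] rect [ 474. -135.] [16. 43.] 59.5
d 84 65 [ 505. -234.   87.] rect [ 505. -234.] [72.  4.] 0.9
d 84 24 [ 448. -234.   87.] rect [ 448. -234.] [ 4. 21.] 86.5
d 88 78 [732. 232.  92.] rect [733. 239.] [38. 96.] 60.7
d 88 85 [492. 168.  91.] rect [493. 169.] [  9. 111.] 88.7
d 88 462 [483. -41.  92.] rect [483. -39.] [ 50. 105.] 1.5
d 88 275 [ 483. -122.   92.] rect [ 484. -122.] [48. 49.] 76.6
d 88 77 [ 479. -235.   91.] rect [ 483. -235.] [92.  5.] 0.2
d 96 103 [733. 232. 101.] rect [736. 240.] [50. 98.] 64.5
d 96 142 [492. 170. 100.] rect [493. 170.] [111.  18.] 1.6
d 96 326 [ 492. -232.   99.] rect [ 492. -231.] [111.  17.] 0.7
```

Rack: origin about (483,-43), turned about 0°. Plate centres are at y≈169 (left) and -233 (right), and the tins are at y -12, -68 and -122. That puts the strip middle at y≈-67 and the notches at about 25 and -159, which agrees with the stated 6 mm gap. Left goes first: shut the fingers and move outside the left plate.

>>> {"method": "move_arm", "body": {"targets": [[[-0.34,-0.9,0],0],[[-0.34,-0.9,0],0],[[-0.34,-0.9,0],0],[[-0.34,-0.9,0],0],[[-0.34,-0.9,0],0],[[-0.34,-0.9,0],0],[[-0.34,-0.9,0],0],[[-0.34,-0.9,0],0],[[0,0,0],0],[[0,0,0],0]], "claw": 1, "force": 60}}

```text
time: 0.93
ee_pos: [492.4, 217.1, 230.8]
tool_rot: [[1.0, 0.003, -0.001], [0.003, -1.0, -0.001], [-0.001, 0.001, -1.0]]
contact_force: [-0.5, 0.8, -0.4]
grip_width: 0.2
```

>>> {"method": "move_arm", "body": {"targets": [[[0,0,0.9],0],[[0,0,0.9],0],[[0,0,0.9],0],[[0,0,0.9],0],[[0,0,0.9],0],[[0,0,0.9],0],[[0,0,0.3],0],[[0,0,0],0],[[0,0,0],0]]}}

```text
time: 1.68
ee_pos: [493.8, 215.3, 60.4]
tool_rot: [[1.0, -0.001, -0.0], [-0.001, -1.0, -0.0], [-0.0, 0.0, -1.0]]
contact_force: [-0.2, -0.8, -0.4]
grip_width: -0.3
```

```bash
python3 - <<'E'
from h import *
d=snap('side','d1');s=bot.state();print(s['ee_pos'],s['contact_force'])
i=d['image'];u,v=map(int,proj(d,[493,190,70]));cv2.imwrite('pics/d1c.png',cv2.resize(i[max(0,v-90):v+110,max(0,u-120):u+140,::-1],None,fx=3,fy=3))
E
```

```text
[494.8757847  215.83952764  61.6072551 ] [0.38540228 0.18736628 0.04109417]
```

View pics/d1c.png

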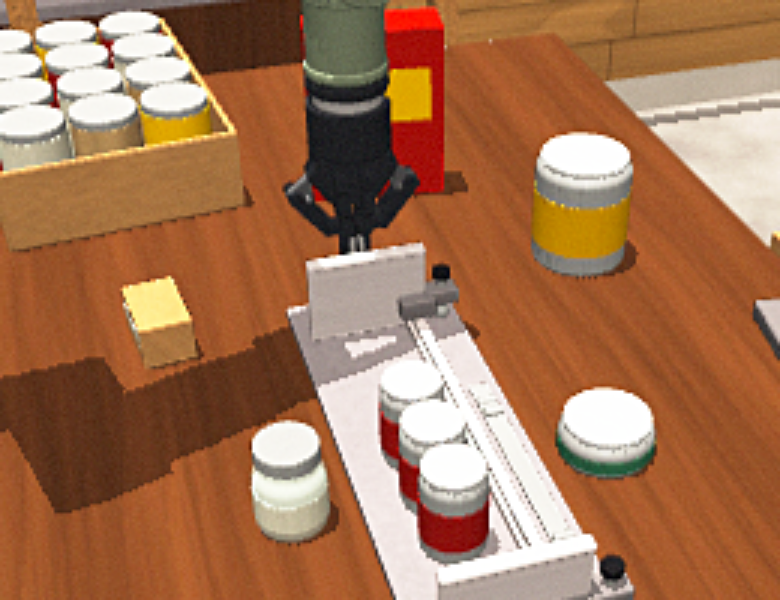

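The shut fingers are behind the left plate at crop (355,240), with tins and bystanders clear. Start pushing.

>>> {"method": "move_arm", "body": {"targets": [[[0,0.25,0],0],[[0,0.25,0],0],[[0,0.2,0],0],[[0,0.2,0],0],[[0,0.2,0],0],[[0,0.2,0],0],[[0,0.2,0],0],[[0,0.2,0],0],[[0,0.2,0],0],[[0,0.2,0],0],[[0,0.2,0],0],[[0,0.2,0],0]]}}

```text
time: 2.73
ee_pos: [494.1, 140.6, 61.1]
tool_rot: [[1.0, -0.0, 0.001], [-0.0, -1.0, 0.0], [0.001, -0.0, -1.0]]
contact_force: [0.4, 0.8, 5.2]
grip_width: -0.1
```

>>> {"method": "move_arm", "body": {"targets": [[[0,0.2,0],0],[[0,0.2,0],0],[[0,0.2,0],0],[[0,0.2,0],0],[[0,0.2,0],0],[[0,0.2,0],0],[[0,0.2,0],0],[[0,0.2,0],0],[[0,0.2,0],0],[[0,0.1,0],0],[[0,0,0],0]]}}

```text
time: 3.65
ee_pos: [494.1, 82.7, 61.0]
tool_rot: [[1.0, -0.0, 0.001], [-0.0, -1.0, -0.001], [0.001, 0.001, -1.0]]
contact_force: [-0.5, -1.5, 6.3]
grip_width: 0.2
```

```bash
cat >> h.py <<'E'
def tops(f):
    for n in('scene','side'):
        P=cloud(snap(n,f+n[:2]));m=(P[...,2]>96)&(P[...,2]<104)&(P[...,0]>425)&(P[...,0]<560)&(abs(P[...,1])<330)
        from scipy import ndimage
        l,k=ndimage.label(m)
        for i in range(1,k+1):
            Q=P[l==i]
            if len(Q)>12:print(n,len(Q),'x',np.percentile(Q[:,0],[2,98]).round(),'y',np.percentile(Q[:,1],[5,50,95]).round(1))
    s=bot.state();print(s['time'],s['ee_pos'],s['contact_force'])
E
python3 -c "
from h import *
tops('a')"
```

```text
scene 136 x [444. 550.] y [57.  63.2 70. ]
scene 152 x [442. 551.] y [-238.1 -231.8 -225.5]
side 193 x [440. 546.] y [57.4 63.4 72.7]
side 321 x [439. 546.] y [-237.6 -232.3 -224.9]
3.75 [494.07086162  82.82676582  61.04506026] [-0.21498358 -0.78587811  6.1621726 ]
```

Stop follows, but there's a 6 N vertical load, as if something rests under the fingers. Back off, raise a little, and compare.

>>> {"method": "move_arm", "body": {"targets": [[[0,-0.1,0],0],[[0,0,0],0],[[0,0,0],0]]}}

```text
time: 4.0
ee_pos: [494.1, 86.3, 61.0]
tool_rot: [[1.0, 0.0, 0.002], [0.0, -1.0, -0.001], [0.002, 0.001, -1.0]]
contact_force: [0.8, -1.1, 5.1]
grip_width: 0.4
```

```bash
python3 - <<'E'
from h import *
s=bot.state();print(s['ee_pos'],s['contact_force'])
d=snap('side','d2')
i=d['image'];u,v=map(int,proj(d,[493,70,85]));cv2.imwrite('pics/d2c.png',cv2.resize(i[max(0,v-60):v+70,max(0,u-80):u+90,::-1],None,fx=4,fy=4))
E
```

```text
[494.1444673   86.26590129  61.02927021] [ 0.82050285 -1.08354267  5.06795312]
```

View pics/d2c.png

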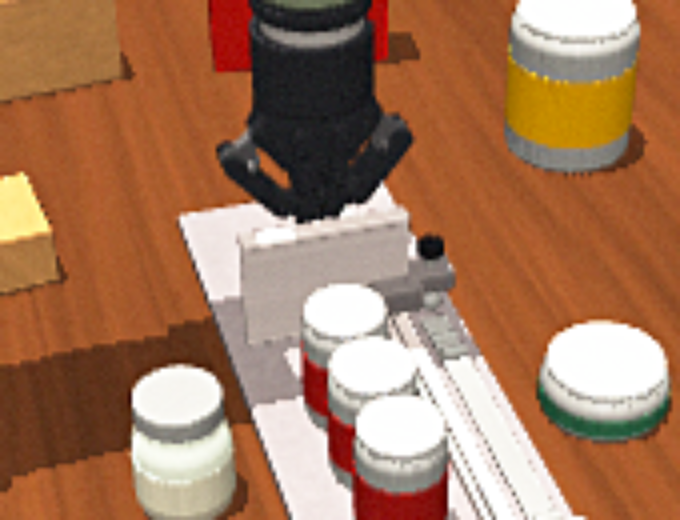

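>>> {"method": "move_arm", "body": {"targets": [[[0,-0.3,0],0],[[0,0,0],0],[[0,0,0],0]]}}

```text
time: 4.3
ee_pos: [492.7, 96.0, 59.7]
tool_rot: [[1.0, 0.001, -0.001], [0.001, -1.0, -0.0], [-0.001, 0.0, -1.0]]
contact_force: [-0.6, -0.2, -0.5]
grip_width: 0.1
```

```bash
python3 -c "
from h import *
tops('b')"
```

```text
scene 127 x [442. 550.] y [60.7 67.2 73.4]
scene 144 x [442. 550.] y [-238.  -231.7 -225.4]
side 24 x [475. 500.] y [83.4 87.3 95.4]
side 176 x [440. 546.] y [61.  65.8 74.3]
side 320 x [439. 546.] y [-237.6 -232.6 -224.7]
4.4 [492.74820273  95.87927794  59.72679248] [ 0.13605416 -0.76259494 -0.20607154]
```

>>> {"method": "move_arm", "body": {"targets": [[[0,0,-0.2],0],[[0,0,0],0],[[0,0,0],0]]}}

```text
time: 4.65
ee_pos: [493.9, 95.9, 66.8]
tool_rot: [[1.0, -0.0, 0.001], [-0.0, -1.0, -0.0], [0.001, 0.0, -1.0]]
contact_force: [-0.4, -0.3, 0.1]
grip_width: -0.2
```

The stop had followed the fingers back 3.5 mm, so the finger shank was hooking the jutting lip. I'll push with the tip section instead, at z≈76, so the lip meets the flat pads.

>>> {"method": "move_arm", "body": {"targets": [[[0,0,-0.3],0],[[0,0.2,0],0],[[0,0.2,0],0],[[0,0.15,0],0],[[0,0.15,0],0],[[0,0.1,0],0],[[0,0.1,0],0],[[0,0.1,0],0],[[0,0,0],0],[[0,0,0],0]]}}

```text
time: 5.48
ee_pos: [493.0, 65.6, 75.0]
tool_rot: [[1.0, -0.0, -0.001], [-0.0, -1.0, -0.0], [-0.001, 0.0, -1.0]]
contact_force: [-0.5, 0.0, -0.3]
grip_width: 0.1
```

```bash
python3 -c "
from h import *
tops('c')"
```

```text
scene 134 x [443. 551.] y [39.4 46.  52. ]
scene 150 x [444. 551.] y [-237.9 -231.6 -225.5]
side 210 x [439. 545.] y [39.7 45.7 59.6]
side 319 x [439. 546.] y [-237.9 -232.1 -225. ]
5.5833 [492.99780504  65.87938008  74.98355083] [-0.08287929  0.25817502 -0.17636326]
```

>>> {"method": "move_arm", "body": {"targets": [[[0,0.05,0],0],[[0,0.05,0],0],[[0,0.05,0],0],[[0,0.05,0],0]]}}

```text
time: 5.92
ee_pos: [493.1, 60.1, 75.1]
tool_rot: [[1.0, 0.0, -0.001], [0.0, -1.0, 0.0], [-0.001, -0.0, -1.0]]
contact_force: [-0.2, 2.0, -0.4]
grip_width: 0.0
```

>>> {"method": "move_arm", "body": {"targets": [[[0,0.04,0],0],[[0,0.04,0],0]]}}

```text
time: 6.08
ee_pos: [493.0, 58.9, 75.1]
tool_rot: [[1.0, -0.001, -0.001], [-0.001, -1.0, 0.003], [-0.001, -0.003, -1.0]]
contact_force: [-0.2, 7.8, 0.5]
grip_width: -0.2
```

>>> {"method": "move_arm", "body": {"targets": [[[0,0.04,0],0],[[0,0.04,0],0]]}}

```text
time: 6.25
ee_pos: [493.0, 56.8, 75.1]
tool_rot: [[1.0, -0.0, -0.001], [-0.0, -1.0, 0.003], [-0.001, -0.003, -1.0]]
contact_force: [-0.5, 6.1, -0.1]
grip_width: -0.1
```

Riding up the ridge (about 8 N). Continue in small steps.

>>> {"method": "move_arm", "body": {"targets": [[[0,0.04,0],0],[[0,0.03,0],0]]}}

```text
time: 6.42
ee_pos: [493.0, 53.7, 75.1]
tool_rot: [[1.0, 0.0, -0.001], [0.0, -1.0, 0.001], [-0.001, -0.001, -1.0]]
contact_force: [-1.5, 3.3, -0.5]
grip_width: 0.0
```

>>> {"method": "move_arm", "body": {"targets": [[[0,0.04,0],0],[[0,0,0],0]]}}

```text
time: 6.58
ee_pos: [493.3, 51.3, 75.2]
tool_rot: [[1.0, 0.0, -0.0], [0.0, -1.0, -0.001], [-0.0, 0.001, -1.0]]
contact_force: [-0.1, 0.7, -0.8]
grip_width: 0.4
```

```bash
python3 -c "
from h import *
tops('e')"
```

```text
scene 144 x [443. 550.] y [25.6 32.4 40.2]
scene 151 x [445. 549.] y [-238.3 -232.1 -225.4]
side 208 x [439. 545.] y [25.7 31.9 43.5]
side 321 x [439. 546.] y [-237.8 -232.4 -224.9]
6.6833 [493.61090779  51.30438759  75.39659071] [-0.74514263  0.34070183 -0.42266416]
```

>>> {"method": "move_arm", "body": {"targets": [[[0,0.03,0],0],[[0,0.03,0],0],[[0,0,0],0]]}}

```text
time: 6.93
ee_pos: [493.9, 49.6, 75.5]
tool_rot: [[1.0, -0.0, 0.001], [-0.0, -1.0, -0.001], [0.001, 0.001, -1.0]]
contact_force: [-0.2, -0.3, -0.3]
grip_width: -0.3
```

```bash
python3 -c "
from h import *
tops('f')"
```

```text
scene 124 x [442. 550.] y [17.5 23.5 30. ]
scene 153 x [443. 550.] y [-238.3 -231.9 -225.4]
side 214 x [440. 546.] y [18.2 24.1 42.6]
side 322 x [439. 546.] y [-237.9 -232.3 -224.8]
7.0333 [493.71148811  49.76495018  75.46446549] [ 0.51412902 -0.80074475  0.40408809]
```

The left stop snapped 8 mm ahead into its notch and the force went to 0. Back off, lift, and travel to the right side.

>>> {"method": "move_arm", "body": {"targets": [[[0,-0.5,0],0],[[0,0,-0.9],0],[[0,0,-0.9],0],[[0,0,-0.9],0],[[0,0.9,-0.3],0],[[0,0.9,0],0],[[0,0.9,0],0],[[0,0.9,0],0],[[0,0.9,0],0],[[0,0.9,0],0],[[0,0.9,0],0],[[0,0.9,0],0]]}}

```text
time: 8.03
ee_pos: [493.3, -152.4, 165.4]
tool_rot: [[1.0, -0.0, 0.0], [-0.0, -1.0, -0.0], [0.0, 0.0, -1.0]]
contact_force: [0.8, 0.3, -0.1]
grip_width: 0.2
```

>>> {"method": "move_arm", "body": {"targets": [[[0,0.9,0],0],[[0,0.9,0],0],[[0,0.9,0],0],[[0,0.9,0],0],[[0,0.7,0],0],[[0,0,0],0],[[0,0,0],0]]}}

```text
time: 8.62
ee_pos: [493.2, -280.8, 165.1]
tool_rot: [[1.0, -0.002, -0.0], [-0.002, -1.0, 0.0], [-0.0, -0.0, -1.0]]
contact_force: [-0.0, 0.6, 0.5]
grip_width: -0.2
```

>>> {"method": "move_arm", "body": {"targets": [[[0,0,0.9],0],[[0,0,0.9],0],[[0,0,0.9],0],[[0,0,0.3],0],[[0,0,0],0],[[0,0,0],0]]}}

```text
time: 9.12
ee_pos: [493.5, -279.1, 75.5]
tool_rot: [[1.0, 0.001, -0.0], [0.001, -1.0, 0.001], [-0.0, -0.001, -1.0]]
contact_force: [0.8, -0.8, 0.6]
grip_width: -0.3
```

>>> {"method": "move_arm", "body": {"targets": [[[0,-0.25,0],0],[[0,-0.25,0],0],[[0,-0.25,0],0],[[0,-0.2,0],0],[[0,-0.2,0],0],[[0,-0.2,0],0],[[0,-0.2,0],0],[[0,-0.2,0],0],[[0,-0.2,0],0],[[0,-0.2,0],0],[[0,0,0],0],[[0,0,0],0]]}}

```text
time: 10.12
ee_pos: [492.9, -214.4, 74.8]
tool_rot: [[1.0, 0.001, -0.001], [0.001, -1.0, 0.001], [-0.001, -0.001, -1.0]]
contact_force: [0.6, -0.3, 0.2]
grip_width: -0.1
```

```bash
python3 -c "
from h import *
tops('g')"
```

```text
scene 138 x [443. 549.] y [17.3 23.7 30.2]
scene 21 x [474. 502.] y [-198.2 -192.7 -189.6]
scene 58 x [510. 551.] y [-202.5 -196.4 -190.2]
side 164 x [439. 530.] y [17.9 22.7 30.9]
side 81 x [438. 467.] y [-202.4 -197.9 -189.6]
side 44 x [479. 506.] y [-226.  -221.1 -209.5]
10.2167 [ 493.01894571 -215.02688822   74.86426244] [ 0.12332393 -0.52850049  0.10394271]
```

>>> {"method": "move_arm", "body": {"targets": [[[0,-0.1,0],0],[[0,-0.1,0],0],[[0,-0.1,0],0],[[0,-0.05,0],0],[[0,-0.05,0],0]]}}

```text
time: 10.63
ee_pos: [493.3, -203.3, 75.2]
tool_rot: [[1.0, 0.0, -0.0], [0.0, -1.0, -0.0], [-0.0, 0.0, -1.0]]
contact_force: [-1.2, -1.7, 0.2]
grip_width: -0.3
```

>>> {"method": "move_arm", "body": {"targets": [[[0,-0.05,0],0],[[0,-0.05,0],0]]}}

```text
time: 10.8
ee_pos: [493.3, -200.3, 75.2]
tool_rot: [[1.0, 0.0, -0.0], [0.0, -1.0, -0.0], [-0.0, 0.0, -1.0]]
contact_force: [0.3, -1.6, -0.1]
grip_width: 0.1
```

>>> {"method": "move_arm", "body": {"targets": [[[0,-0.04,0],0],[[0,-0.04,0],0]]}}

```text
time: 10.97
ee_pos: [493.3, -197.9, 75.2]
tool_rot: [[1.0, 0.0, -0.0], [0.0, -1.0, 0.0], [-0.0, -0.0, -1.0]]
contact_force: [-0.3, -0.3, -1.8]
grip_width: 0.1
```

>>> {"method": "move_arm", "body": {"targets": [[[0,-0.04,0],0],[[0,-0.04,0],0]]}}

```text
time: 11.13
ee_pos: [493.3, -195.5, 75.3]
tool_rot: [[1.0, -0.0, -0.0], [-0.0, -1.0, -0.0], [-0.0, 0.0, -1.0]]
contact_force: [-0.1, -1.2, -0.7]
grip_width: -0.2
```

```bash
python3 -c "
from h import *
tops('h')"
```

```text
scene 122 x [443. 548.] y [17.7 23.8 30.3]
scene 56 x [508. 551.] y [-184.8 -178.7 -172.6]
side 151 x [440. 523.] y [17.7 22.7 30.5]
side 21 x [532. 548.] y [-183.9 -182.4 -176.8]
side 82 x [438. 468.] y [-184.  -179.6 -170.6]
side 35 x [479. 498.] y [-206.4 -203.7 -189. ]
11.2333 [ 493.40696692 -195.27733334   75.29931286] [ 0.19348452 -0.09610274 -0.09200046]
```

>>> {"method": "move_arm", "body": {"targets": [[[0,-0.04,0],0],[[0,-0.04,0],0]]}}

```text
time: 11.4
ee_pos: [493.5, -193.3, 75.4]
tool_rot: [[1.0, -0.0, 0.0], [-0.0, -1.0, -0.0], [0.0, 0.0, -1.0]]
contact_force: [-0.1, -1.6, -0.3]
grip_width: -0.1
```

>>> {"method": "move_arm", "body": {"targets": [[[0,-0.04,0],0],[[0,-0.04,0],0]]}}

```text
time: 11.57
ee_pos: [493.5, -191.5, 75.4]
tool_rot: [[1.0, 0.0, 0.0], [0.0, -1.0, -0.002], [0.0, 0.002, -1.0]]
contact_force: [-1.0, -5.6, -1.3]
grip_width: 0.1
```

>>> {"method": "move_arm", "body": {"targets": [[[0,-0.04,0],0],[[0,-0.03,0],0]]}}

```text
time: 11.73
ee_pos: [493.5, -190.8, 75.5]
tool_rot: [[1.0, 0.001, 0.0], [0.001, -1.0, -0.004], [0.0, 0.004, -1.0]]
contact_force: [-1.2, -8.4, -2.3]
grip_width: 0.3
```

>>> {"method": "move_arm", "body": {"targets": [[[0,-0.04,0],0],[[0,-0.03,0],0]]}}

```text
time: 11.9
ee_pos: [493.5, -188.4, 75.4]
tool_rot: [[1.0, 0.0, 0.0], [0.0, -1.0, -0.003], [0.0, 0.003, -1.0]]
contact_force: [-1.3, -6.2, -1.9]
grip_width: 0.2
```

>>> {"method": "move_arm", "body": {"targets": [[[0,-0.03,0],0],[[0,-0.03,0],0]]}}

```text
time: 12.07
ee_pos: [493.4, -185.5, 75.4]
tool_rot: [[1.0, -0.0, 0.0], [-0.0, -1.0, -0.001], [0.0, 0.001, -1.0]]
contact_force: [-1.8, -2.9, -0.4]
grip_width: -0.1
```

```bash
python3 -c "
from h import *
tops('i')"
```

```text
scene 133 x [442. 551.] y [17.7 23.6 30.1]
scene 58 x [513. 551.] y [-174.9 -168.9 -162.6]
side 141 x [439. 517.] y [17.8 22.5 31.1]
side 20 x [536. 549.] y [-174.3 -170.9 -164. ]
side 78 x [438. 469.] y [-174. -169. -161.]
side 38 x [480. 506.] y [-195.7 -191.6 -183.5]
12.1667 [ 493.43472699 -184.71581391   75.36299094] [-0.02488274 -1.12015037  0.28488633]
```

>>> {"method": "move_arm", "body": {"targets": [[[0,-0.03,0],0],[[0,-0.03,0],0],[[0,0,0],0]]}}

```text
time: 12.42
ee_pos: [493.4, -182.1, 75.2]
tool_rot: [[1.0, 0.0, -0.0], [0.0, -1.0, 0.001], [-0.0, -0.001, -1.0]]
contact_force: [0.3, -0.4, -0.7]
grip_width: 0.2
```

```bash
python3 -c "
from h import *
tops('j')"
```

```text
scene 128 x [443. 549.] y [17.3 23.5 29.6]
scene 88 x [471. 551.] y [-166.3 -158.9 -154.3]
side 137 x [439. 515.] y [17.8 23.1 30.8]
side 70 x [438. 465.] y [-163.8 -159.2 -151.6]
side 46 x [479. 506.] y [-193.1 -188.9 -177.9]
12.5167 [ 493.41899066 -182.3655063    75.20884527] [-0.85002302 -0.73640987 -0.73705927]
```

The right stop snapped in too, moving 10 mm while the tips moved 2.5 mm. Retreat, lift and check.

>>> {"method": "move_arm", "body": {"targets": [[[0,0.5,0],0],[[0,0.5,0],0],[[0,0,-0.9],0],[[0,0,-0.9],0],[[0,0,-0.9],0],[[0,0,-0.9],0],[[0,0.5,-0.9],0],[[0,0.9,0],0],[[0,0.9,0],0],[[0,0,0],0],[[0,0,0],0],[[0,0,0],0]]}}

```text
time: 13.52
ee_pos: [492.9, -282.6, 209.8]
tool_rot: [[1.0, -0.001, -0.001], [-0.001, -1.0, 0.001], [-0.001, -0.001, -1.0]]
contact_force: [-0.2, 0.3, -0.2]
grip_width: -0.1
```

```bash
python3 - <<'E'
from h import *
tops('k')
from scipy import ndimage
for f in('ksc','ksi'):
    P=cloud(np.load('pics/%s.npz'%f));m=(P[...,2]>89)&(P[...,2]<95)&(abs(P[...,1]+67)<83)&(P[...,0]>440)&(P[...,0]<540)
    for y in(-12,-68,-122):
        Q=P[m&(abs(P[...,1]-y)<26)];print(f,y,len(Q),(Q.min(0)+Q.max(0))[:2]/2)
i=cv2.imread('pics/ksc.png')[150:300,150:370];j=cv2.imread('pics/ksi.png')[150:350,180:370]
cv2.imwrite('pics/k.png',np.hstack([cv2.resize(i,(440,300)),cv2.resize(j,(285,300))]))
E
```

```text
scene 131 x [444. 550.] y [17.6 23.5 30.3]
scene 147 x [444. 551.] y [-164.8 -158.3 -151.6]
side 187 x [440. 546.] y [17.7 22.7 31.8]
side 234 x [439. 531.] y [-164.2 -158.8 -151.4]
13.6167 [ 493.07096411 -281.56226241  209.73729958] [ 0.33262306  0.65031385 -0.56349289]
ksc -12 145 [486.63469893 -12.06525124]
ksc -68 143 [486.49642803 -67.43219085]
ksc -122 145 [ 486.29315767 -122.06677251]
ksi -12 211 [483.42742754 -11.84810866]
ksi -68 241 [484.54890081 -66.16825293]
ksi -122 251 [ 483.93768741 -120.37137432]
```

View pics/k.png

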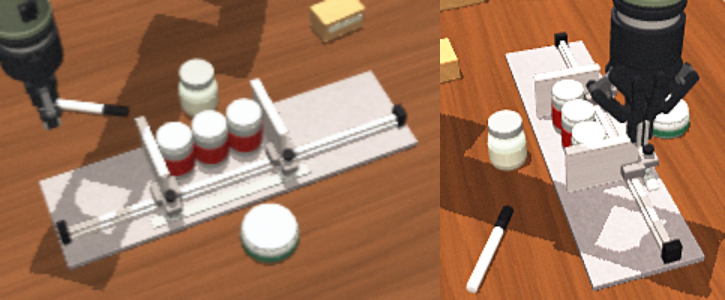

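The picture shows both plates closed in on the three upright tins with a small gap at each end. The jar, flat tin, marker and carton haven't moved, and the arm is clear.

```bash
python3 -c "
from station import bot
print(bot.sign_off())"
```

```text
the job is handed in; nothing more can be done
None
```

Both stops are pushed in, left first and then right, and by every check but one each sits in its notch. I handed the job in at about 13.6 s of robot time; no verdict is reported.

- **Ridge and snap:** the push peaked at about 8 N on each stop, then fell to nothing. The left stop then jumped about 8 mm and the right about 10 mm while the tips moved only about 2 mm.
- **Last look:** the tins measured within about 2 mm of where they started. The jar, flat tin, marker and carton look unmoved, and the arm was clear with no contact force. The cracker box, bottle and big tin were not in that last picture.
- **What disagreed:** the last depth readings put each plate about 3.5 mm from its end tin instead of 6 mm. They also put the plates about 179 mm apart instead of 184 mm. I took this as camera calibration and edge error, because each stop came to rest about 8 mm past where the force dropped, as it should.
- **One hitch:** on the left stop, pushing at 61 mm height made the fingers catch the plate's top lip and pull the stop back about 3.5 mm. I pushed at 75 mm height after that, and it did not happen again.

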